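Weigh the lidded pail on the sprung hook

ROBOT

A 6-joint arm with a two-finger parallel gripper is mounted at the origin on the work surface. World frame = base frame: x ahead of the robot, y to its left, z up, the work surface at z = 0. Lengths are in m, angles in degrees, forces in N, time in s.
With the tool pointing down it reaches from about 0.25 to 0.725 m from the base axis. Payload 9.7 kg.
Tool frame: the origin (TCP) lies at the very end of the fingers, on their centre line; the grasp point (between the pads) lies 19 mm behind it (bot.pinch_z is the distance from the TCP to the grasp point, in m); x points along the fingers, z is the direction in which the jaws open and shut, and the axes are right-handed (so a half turn about x gives the same grasp; the last joint's range is limited). The gripper opens to 85 mm and grips with 20 to 120 N. Pads are 22 mm wide; open, the fingers measure 114 mm over their backs; the gripper's body (76 mm by 85 mm) begins 54 mm behind the grasp point. The pads swing forward as they close: fully open they stand 13 mm farther back than shut.
Start: joints at [75, 4.979, 10.078, 95.1, 0, 90], TCP at [0.142, 0.531, 0.209] pointing down, gripper open.
Joint ranges: [-179.16, 179.16], [-48.56, 103.87], [-65.8, 70.77], [-126.05, 130.52], [-82.76, 87.17], [-180, 180]. Speed limits (degrees/s): [127.2, 127.2, 147.25, 180, 180, 180].

INTERFACE

Orientations are given as [roll, pitch, yaw] about the fixed x, y, z axes, in that order (R = Rz(yaw) Ry(pitch) Rx(roll)).
In Python, from workcell import bot gives the robot as it stands.
- The arm moves only by the tool play_rows, never from a script. Its argument "rows" is a list of rows, each a list of 3 entries, a list of its own where there are three numbers: the shift along the tool's x, y, z in cm, then the turn about the tool's x in degrees, then the finger opening in cm, from 0 to 8.54. A call has 1 to 12 rows; each row is the pose to reach, as a shift and turn from the pose commanded when the call began, along the tool's axes at that moment; what a row does not reach only later rows make up. A row lasts 1/12 s, in which the tool goes at most 41.7 mm and 7.16 degrees, less where a joint would pass 70% of its speed; a pose out of reach is approached as far as the arm can. A call with a gripper value outside its range is refused whole. The fingers move at their own pace and stop on an object; "squeeze" is the grip in N (left out, the last holds). Time passes only in rows, so rows that repeat a pose let the fingers close. It gives the time, the measured TCP pose, the force and the opening at its end, in the units of the state.
- bot.get_obs(): the state, without advancing time (a new reading comes with each control period).
- bot.camera(name): name is "scene" or "side" or "wrist"; returns (picture, depth): 400x640x3 uint8, blue, green, red; 400x640 float32, m along the optical axis (not along the pixel's ray), 0 where there is no reading.
- bot.camera_model(name): a dict with "fx", "fy", "cx", "cy" (pixels), "origin" and "attitude" of the camera in the world; the wrist camera has in their place "mount" (4x4, takes a point from camera to tool coordinates, whose origin is the TCP and whose axes are the tool frame's). Camera axes: x right, y down, z forward; pixel columns grow to the right and rows downward; lengths in m; the calibration is good to about 2 mm. A picture is of the moment at which its call begins: read the wrist's pose just before it. camera_model takes no time and is no camera call.
- bot.job_done(): hands the job in, once; it reports no verdict.
The state is a dict: "time": time; "q": joint angles; "qd": joint speeds; "joint_efforts": joint torques, N m; "ee_pos": TCP position; "tcp_rot": TCP orientation; "wrist_force": force on the tool from outside, world axes, zero at the start; "torque": the same for the moment, N m; "opening": finger opening in m.
Only numpy, scipy, OpenCV 4.12 (cv2) and the standard library are available. Lean on these libraries where they do the work, as an engineer would, in place of code of your own. Each camera call takes 0.05 s, during which the arm holds its last target.

TASK

Weigh the lidded steel pail: pick it up by its upright grip and hang its handle bar in the dip of the sprung hook on the weighing stand. Lower it gently until the spring carries the whole weight before you let go (how full the pail is is not known, so feel for it), so that the hook neither drops nor springs up on release; then leave the pail hanging there, upright and still, without disturbing the other things on the counter.

Things in the scene. Friction and masses are not known exactly. Their poses are not given: they have to be found in the camera images.
- pail: Loose closed steel pail, 90 mm across, with a lid 94 mm across whose top is 74 mm up. Origin: centre of its underside, z up. A stiff bail in its y-z plane rises from the sides (y = +/-48 mm, 85 mm up) to a level top bar 130 mm up; on the bar stands an upright wooden grip. Contents unknown: total mass 0.24 to 0.86 kg.
- pail_grip (a point): Middle of the pail's upright wooden grip, 165 mm above the underside, 35 mm above the bail's top bar. The grip is a block 14 mm thick along the pail's y (the way to pinch it), 30 mm wide along x, from 132 to 184 mm above the underside.
- pail_bail (a point): Centre of the bail's top bar, which goes in the hook: a round bar 8 mm thick, 30 mm long along the pail's y, its centre line 130 mm above the pail's underside; 52 mm is free between lid and bar.
- stand: Fixed weighing stand. Origin on the counter straight below the hook's dip; x points from the hook to the column, a 22 mm steel rod 115 mm behind the dip, 320 mm high with a black cap 38 mm across. U-shaped foot 12 mm high: bars along x at y = +/-75 mm (16 mm wide, x = -45 to 145 mm), joined behind under the column; below the hook is open counter.
- hook_seat (a point): Bottom of the shallow V-shaped dip (20 degree slopes) in the sprung hook, 220 mm above the counter when empty; moves with the hook. Axes as the stand's. The bail goes over the hook's tip in the +x direction, bar along y, then down; seated, the bar's centre line is about 4 mm above this point.
- hook_tip (a point): Top of the hook's upturned tip, 26 mm to -x of the dip's bottom and 18 mm above it; the tip is 6 mm thick. The hook's arm is a steel strip 20 mm wide (y) that runs from the column along -x; behind the dip (x = 26 to 105 mm from it) its top is 11 mm above the dip's bottom, and nothing of it reaches more than 8 mm below the dip's bottom.
- hook (a joint): How far the sprung hook has dipped, m: 0 empty at the top, 0.09 at its bottom stop. Spring 120 N/m (8.3 mm per newton, no preload), lightly damped: it bobs for two or three seconds. A gentle hand-over keeps the hook slower than 0.10 m/s throughout, which allows about 0.8 N of weight not yet carried, or overpressed, at release.
- mug: Bystander: loose white ceramic mug, 80 mm across, 85 mm high; origin under its centre.
- funnel: Bystander: loose white plastic funnel standing mouth down, 92 mm across, 85 mm high; origin under its centre.
- shot: Bystander: loose glass shot measure, 54 mm across, 65 mm high; origin under its centre.
- kettle: Bystander: loose white gooseneck kettle, about 280 mm long, 160 mm high; origin under its centre.
- spoon: Bystander: loose wooden spoon lying flat, 190 mm long.
Things that resemble listed ones, but are neither listed nor needed, are in the scene too. Of the things that look like the pail, the smallest one is meant.

How it is judged:
By the outcome, as a careful person would: the job done as asked, in the order asked, and still so for the second after the job is handed in, with the robot touching nothing.
It also fails if it takes over 67 s, if anything falls off the work surface, if the arm or the gripper's body presses on something with over 40 N, if the wrist force passes 120 N, or if a joint passes its speed limit or range.

## Working session

There is one attempt and no reset: what is moved stays moved. The work goes in short steps, Python scripts to look and compute and a tool call to move; the robot and the scene stay as the last step left them, time stands still between calls to the robot, and variables do not carry over. Pictures are saved under pics/ and viewed, and the job is handed in when it is done.

Besides the shell and the picture viewer there is one more tool, called after "Call:" as a command line: name --argument value ..., lists and objects as JSON in quotes. play_rows: Moves the arm, as the interface text tells. Its arguments: {"type":"object","properties":{"rows":{"type":"array"},"squeeze":{"type":"number"}},"required":["rows"]}

```bash
ls; mkdir -p pics
cat > h.py <<'E'
import numpy as np, cv2
from workcell import bot
from scipy.spatial.transform import Rotation as R
def cam(name):
    o=bot.get_obs(); im,d=bot.camera(name); m=bot.camera_model(name)
    return o,im,d,m
E
python3 - <<'E'
from h import *
print(bot.get_obs(), bot.pinch_z)
for n in ["scene","side","wrist"]:
    o,im,d,m=cam(n); cv2.imwrite(f"pics/{n}0.png",im); np.savez(f"{n}0.npz",im=im,d=d); print(n,m)
E
```

```text
pics
{'time': 0.0, 'q': array([ 7.49980943e+01,  5.01159974e+00,  1.00328533e+01,  9.51017720e+01,
       -5.28893067e-04,  9.00008536e+01]), 'qd': array([-0.03580226,  0.05111133, -0.15476622, -0.01990982,  0.00762658,
        0.00054923]), 'joint_efforts': array([-1.00628830e-05, -5.20389104e+01,  4.64800751e+01,  1.63810397e-02,
       -2.39197522e-05, -1.34455732e-06]), 'ee_pos': array([0.14229667, 0.53097678, 0.20806399]), 'tcp_rot': array([-179.62279909,   89.91947986, -104.62555804]), 'wrist_force': array([-0.12785498,  0.09058502, -0.9229197 ]), 'torque': array([-0.02630626,  0.00368526,  0.00961681]), 'opening': 0.08530530052304461} 0.0187
scene {'fx': 431.7918324881148, 'fy': 431.7918324881148, 'cx': 321.39618975072443, 'cy': 201.75266417176329, 'origin': array([1.16497826, 0.3763463 , 1.33783983]), 'attitude': array([-146.66002255,    0.73340214,  121.69273141])}
side {'fx': 402.1043649469583, 'fy': 402.1043649469583, 'cx': 317.6194665815071, 'cy': 202.18892114650083, 'origin': array([0.4346722 , 0.80620197, 1.09299507]), 'attitude': array([-138.2570409 ,    0.57628493, -174.66482961])}
wrist {'fx': 324.54646883552425, 'fy': 324.54646883552425, 'cx': 316.49223929521077, 'cy': 203.34890276170793, 'mount': array([[ 4.99948368e-04, -2.95739670e-01,  9.55268443e-01,
        -1.65187511e-01],
       [-1.04915307e-03, -9.55268192e-01, -2.95739043e-01,
         7.52143718e-02],
       [ 9.99999325e-01, -8.54368565e-04, -7.87860955e-04,
         5.16571624e-04],
       [ 0.00000000e+00,  0.00000000e+00,  0.00000000e+00,
         1.00000000e+00]])}
```

View pics/scene0.png

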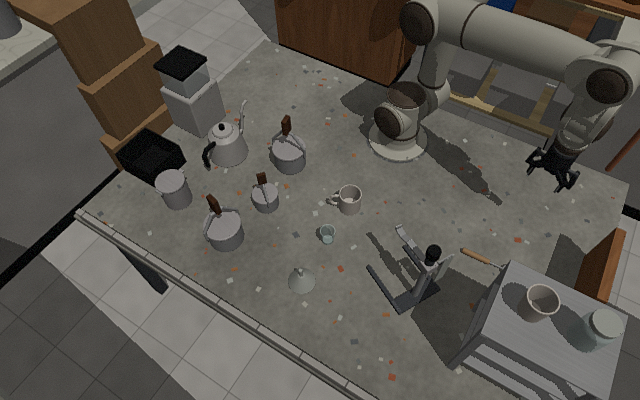

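View pics/side0.png

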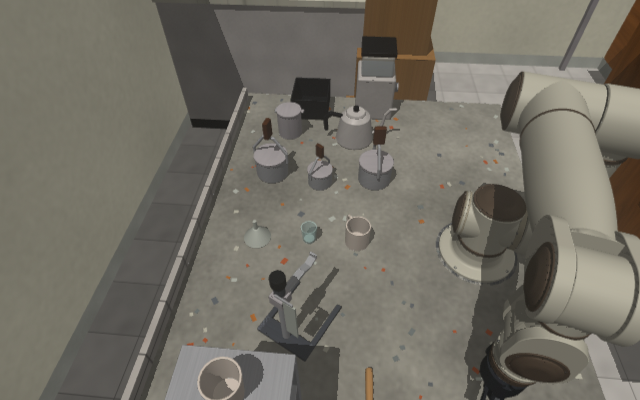

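View pics/wrist0.png

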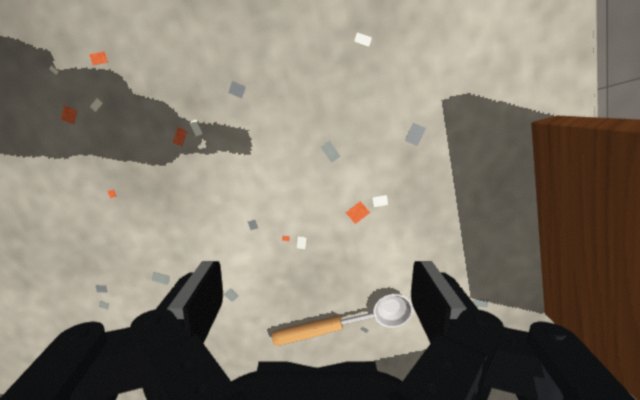

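```bash
cat >> h.py <<'E'
def Rm(a): return R.from_euler('xyz',a,degrees=True).as_matrix()
def cloud(d,m):
    v,u=np.mgrid[0:400,0:640]
    P=np.stack([(u-m['cx'])/m['fx']*d,(v-m['cy'])/m['fy']*d,d],-1)
    return P@Rm(m['attitude']).T+m['origin']
def proj(p,m):
    c=(np.asarray(p)-m['origin'])@Rm(m['attitude']); return np.array([m['cx']+m['fx']*c[...,0]/c[...,2],m['cy']+m['fy']*c[...,1]/c[...,2]]).T
def ray(u,v,m):
    return m['origin'],Rm(m['attitude'])@np.array([(u-m['cx'])/m['fx'],(v-m['cy'])/m['fy'],1])
def onz(u,v,m,z):
    o,r=ray(u,v,m); return o+r*(z-o[2])/r[2]
def two(a,ma,b,mb):
    o1,r1=ray(*a,ma);o2,r2=ray(*b,mb);r1/=np.linalg.norm(r1);r2/=np.linalg.norm(r2)
    s=np.linalg.lstsq(np.stack([r1,-r2],1),o2-o1,rcond=None)[0]
    p,q=o1+s[0]*r1,o2+s[1]*r2; return (p+q)/2,np.linalg.norm(p-q)
E
python3 - <<'E'
from h import *
for n,bx in [("scene",[(225,160,80,60),(350,210,120,110)]),("side",[(280,130,80,70),(240,240,120,120)])]:
    z=np.load(n+"0.npz"); im=z['im']; W=cloud(z['d'],bot.camera_model(n))
    f=W[300:380,200:300].reshape(-1,3) if n=="side" else W[250:270,200:260].reshape(-1,3)
    print(n,"floorz",np.median(f[:,2]))
    for (x,y,w,h) in bx:
        k=8 if w==80 else 5
        c=cv2.resize(im[y:y+h,x:x+w],None,fx=k,fy=k,interpolation=cv2.INTER_CUBIC)
        for i in range(0,w,10):cv2.putText(c,str(x+i),(i*k,8),0,.3,(0,255,255))
        for i in range(0,h,10):cv2.putText(c,str(y+i),(0,i*k+4),0,.3,(0,255,255))
        cv2.imwrite(f"pics/{n}_{x}.png",c)
    np.save(n+"W.npy",W)
E
```

```text
scene floorz 0.0019748896600668697
side floorz 0.010252178693373915
```

View pics/scene_225.png

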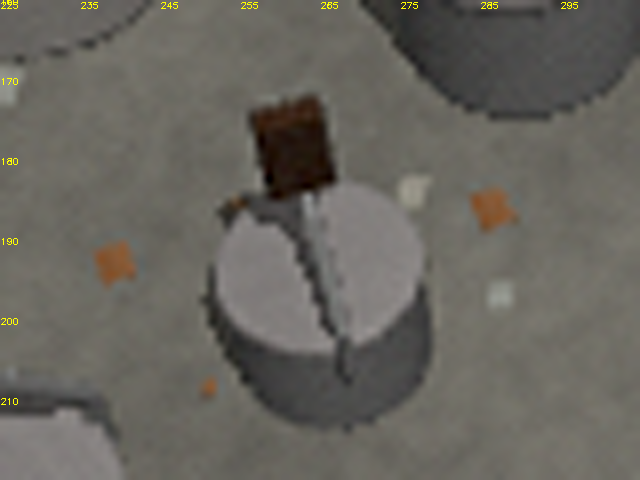

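View pics/scene_350.png

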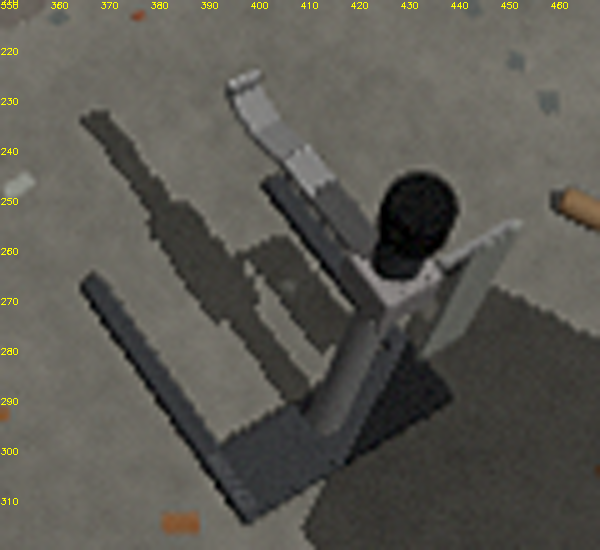

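View pics/side_280.png

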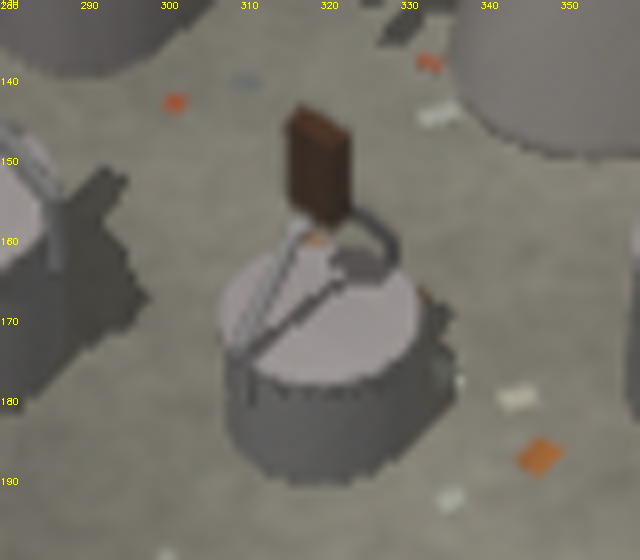

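View pics/side_240.png

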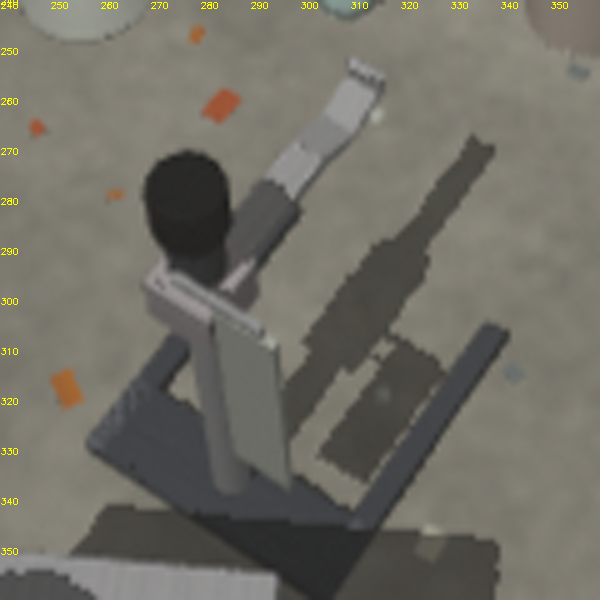

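Run:
```python
from h import *
ms={n:bot.camera_model(n) for n in("scene","side")}
# lid + grip
for n,(x,y,w,h) in [("scene",(225,160,80,60)),("side",(280,130,80,70))]:
    im=np.load(n+"0.npz")['im'][y:y+h,x:x+w].astype(int); W=np.load(n+"W.npy")[y:y+h,x:x+w]
    br=(im.sum(2)<150)&(im[...,2]-im[...,0]>12)
    if n=="scene": br[:, :28]=0
    nn,l,st,ce=cv2.connectedComponentsWithStats(br.astype(np.uint8)); i=1+np.argmax(st[1:,4])
    print(n,"grip",st[i],ce[i]+[x,y],np.median(W[l==i],0), W[l==i].min(0),W[l==i].max(0))
    # lid
    lid=(im.min(2)>118)&(abs(W[...,2]-.078)<.025)
    nn,l,st,ce=cv2.connectedComponentsWithStats(lid.astype(np.uint8)); 
    print([ (st[j],np.median(W[l==j],0).round(4)) for j in range(1,nn) if st[j][4]>20])
    pts=np.argwhere(lid)[:,::-1].astype(np.int32); pts=pts[(pts[:,0]>25) & (pts[:,0]<55)] 
    hull=cv2.convexHull(pts); e=cv2.fitEllipse(hull); print("ellipse",e, onz(e[0][0]+x,e[0][1]+y,ms[n],.074))
print("tip",two((393.8,227.3),ms['scene'],(308,252.5),ms['side']),two((400.5,224.3),ms['scene'],(315,257),ms['side']))
print("tip onz238", (onz(397.2,225.8,ms['scene'],.238),onz(311.5,254.7,ms['side'],.238)))
# cap
for n in ms:
    im=np.load(n+"0.npz")['im'];W=np.load(n+"W.npy")
    s=(im.max(2)<60)&(W[...,2]>.312)&(W[...,2]<.34)
    x,y,w,h=(350,210,120,110) if n=="scene" else (240,240,120,120)
    q=s[y:y+h,x:x+w]; yy,xx=np.nonzero(q); e=cv2.fitEllipse(cv2.convexHull(np.stack([xx,yy],1).astype(np.int32)))
    print(n,"cap",e[0][0]+x,e[0][1]+y,e[1],onz(e[0][0]+x,e[0][1]+y,ms[n],.32),W[y:y+h,x:x+w][q].mean(0))
print("foot", [onz(u,v,ms['scene'],.012) for u,v in [(365.5,267),(370.5,264.5),(400.5,247),(406,244.5)]])
print("foot rear", [onz(u,v,ms['scene'],.012) for u,v in [(399.5,313.5),(440,289)]])
print("foot side", [onz(u,v,ms['side'],.012) for u,v in [(335.5,304.5),(339.5,307),(257,328)]])
```

```text
scene grip [31 12 11 13 92] [261.19565217 178.05434783] [ 0.54152814 -0.26544286  0.16707003] [ 0.45412178 -0.37912406  0.00626317] [ 0.55227863 -0.25388491  0.19031128]
[(array([ 40,  23,  13,  20, 167], dtype=int32), array([ 0.5203, -0.2486,  0.0759])), (array([ 27,  27,  15,  17, 148], dtype=int32), array([ 0.5618, -0.2808,  0.0757])), (array([ 0, 51, 15,  9, 80], dtype=int32), array([ 0.6846, -0.2958,  0.1009]))]
ellipse ((39.583831787109375, 32.91776657104492), (20.340669631958008, 25.484888076782227), 77.19017791748047) [ 0.53871662 -0.26699134  0.074     ]
side grip [37 16  7 12 56] [319.625      151.80357143] [ 0.53499089 -0.25754218  0.16058905] [ 0.52457053 -0.26727877  0.13478122] [ 0.54656709 -0.24891884  0.18327164]
[(array([ 0, 20,  5, 13, 46], dtype=int32), array([ 0.6819, -0.2913,  0.0981])), (array([27, 31, 16, 12, 89], dtype=int32), array([ 0.5623, -0.2769,  0.0731])), (array([ 32,  34,  20,  14, 168], dtype=int32), array([ 0.5237, -0.2497,  0.0723]))]
ellipse ((39.16035079956055, 38.9206657409668), (16.832565307617188, 24.614248275756836), 91.73954772949219) [ 0.53
[... 344 characters left out ...]
(13.147099494934082, 14.527097702026367) [0.58013372 0.34547383 0.32      ] [0.58009769 0.34543357 0.32028687]
side cap 276.82928466796875 278.18246841430664 (15.753116607666016, 16.23816680908203) [0.57537497 0.35153328 0.32      ] [0.5758062  0.35011195 0.31862688]
foot [array([0.57722222, 0.16656335, 0.012     ]), array([0.56049515, 0.17649342, 0.012     ]), array([0.44912058, 0.23327661, 0.012     ]), array([0.43060851, 0.24517139, 0.012     ])]
foot rear [array([0.66147291, 0.33317509, 0.012     ]), array([0.52022109, 0.40891061, 0.012     ])]
foot side [array([0.44547108, 0.24305905, 0.012     ]), array([0.43332839, 0.24999751, 0.012     ]), array([0.66139302, 0.33478021, 0.012     ])]
```

Run:
```python
from h import *
ms={n:bot.camera_model(n) for n in("scene","side")}
print("bail near/far scene",onz(267.5,204,ms['scene'],.085),onz(254,185.5,ms['scene'],.085))
print("bail side near",onz(310,173,ms['side'],.085),onz(327,162,ms['side'],.085))
A=Rm(bot.get_obs()['tcp_rot']);print(A.round(3))
# top-down height map
img=np.zeros((300,400),np.float32)
for n in ms:
    im=np.load(n+"0.npz"); W=np.load(n+"W.npy")[im['d']>0].reshape(-1,3)
    s=(W[:,2]>.03)&(W[:,2]<.4)&(W[:,0]>.15)&(W[:,0]<.9)&(abs(W[:,1])<.6)
    for p in W[s]:
        r=int((.9-p[0])*400);c=int((.5-p[1])*400)
        if 0<=r<300 and 0<=c<400: img[r,c]=max(img[r,c],p[2])
c=cv2.applyColorMap((img/.4*255).astype(np.uint8),cv2.COLORMAP_JET);c=cv2.resize(c,None,fx=2,fy=2,interpolation=0)
for k in range(-5,6):cv2.putText(c,f"y{k/10}",(int((.5-k/10)*800),590),0,.35,(255,255,255));
for k in range(2,9):cv2.putText(c,f"x{k/10}",(0,int((.9-k/10)*800)),0,.35,(255,255,255))
cv2.imwrite("pics/top.png",c)
```

```text
bail near/far scene [ 0.57684808 -0.22533057  0.085     ] [ 0.53764257 -0.31266203  0.085     ]
bail side near [ 0.56876142 -0.22612053  0.085     ] [ 0.51239962 -0.2891205   0.085     ]
[[-0.    -0.966  0.259]
 [-0.001  0.259  0.966]
 [-1.    -0.    -0.001]]
```

View pics/top.png

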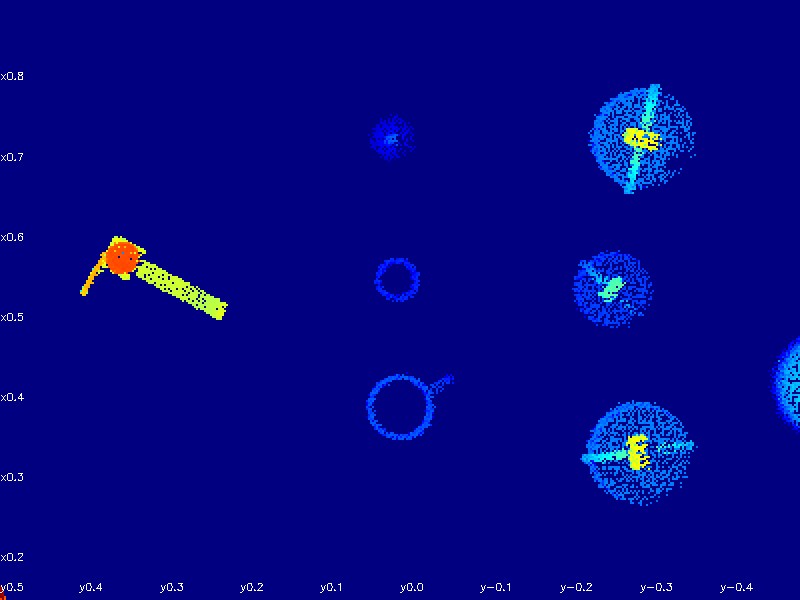

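Call:
play_rows --rows '[[[-9,-4,-5],4,8.5],[[-9,-59,-66],26,8.5],[[-9,-59,-66],26,8.5],[[-9,-59,-66],26,8.5],[[-9,-59,-66],26,8.5],[[-9,-59,-66],26,8.5],[[-9,-59,-66],26,8.5],[[-9,-59,-66],26,8.5],[[-9,-59,-66],26,8.5],[[-9,-59,-66],26,8.5],[[-9,-59,-66],26,8.5],[[-9,-59,-66],26,8.5]]'

```text
time: 1.15
ee_pos: [0.3591, 0.0992, 0.2728]
tcp_rot: [-28.0, 90.0, 21.0]
wrist_force: [0.8, 0.7, -0.4]
opening: 0.0849
```

Run:
```python
from h import *
o=bot.get_obs(); print(o); A=Rm(o['tcp_rot']); print(A.round(3)); print((A.T@(np.array([.539,-.264,.31])-o['ee_pos']))*100)
```

```text
{'time': 1.15, 'q': array([ 1.54364933e+01, -1.68568905e+01, -2.62773857e+00,  1.04188857e+02,
        3.92312583e-03,  5.64255582e+01]), 'qd': array([-76.47276904,  11.6833257 ,  12.18463302,   0.39742206,
        -0.08013566, -75.8906876 ]), 'joint_efforts': array([ 10.18063456, -30.87631345,  43.33013535,   0.92343517,
        -0.08039023,   2.17671454]), 'ee_pos': array([0.35906288, 0.09917033, 0.27276309]), 'tcp_rot': array([-28.0136802 ,  89.95951422,  20.9972563 ]), 'wrist_force': array([ 0.81128444,  0.72984812, -0.39505132]), 'torque': array([ 0.01505535, -0.06386602,  0.02081792]), 'opening': 0.08494384175637752}
[[ 0.001 -0.755  0.656]
 [ 0.     0.656  0.755]
 [-1.    -0.     0.001]]
[ -3.72101484 -37.40440045 -15.60869313]
```

Call:
play_rows --rows '[[[-3.5,-35,-14.5],0,8.5],[[-3.5,-35,-14.5],0,8.5],[[-3.5,-35,-14.5],0,8.5],[[-3.5,-35,-14.5],0,8.5],[[-3.5,-35,-14.5],0,8.5],[[-3.5,-35,-14.5],0,8.5],[[-3.5,-35,-14.5],0,8.5],[[-3.5,-35,-14.5],0,8.5],[[-3.5,-35,-14.5],0,8.5],[[-3.5,-35,-14.5],0,8.5],[[-3.5,-35,-14.5],0,8.5],[[-3.5,-35,-14.5],0,8.5]]'

```text
time: 2.15
ee_pos: [0.5277, -0.2378, 0.3069]
tcp_rot: [98.1, 89.9, 147.0]
wrist_force: [-0.1, 0.0, -0.7]
opening: 0.085
```

```bash
cat >> h.py <<'E'
def wcloud(o,d,m):
    v,u=np.mgrid[0:400,0:640]
    P=np.stack([(u-m['cx'])/m['fx']*d,(v-m['cy'])/m['fy']*d,d],-1)
    M=m['mount']; T=P@M[:3,:3].T+M[:3,3]
    return T@Rm(o['tcp_rot']).T+o['ee_pos'],T
E
python3 - <<'E'
from h import *
o,im,d,m=cam("wrist"); cv2.imwrite("pics/w1.png",im); np.savez("w1.npz",im=im,d=d)
import pickle; pickle.dump((o,m),open("w1.pkl","wb"))
print(o['ee_pos'],o['tcp_rot'],o['qd'].round(1),o['wrist_force'])
E
```

```text
[ 0.52766093 -0.23781353  0.30690485] [ 98.06020355  89.91562655 147.01368885] [ 1.5 -2.6 -1.1  0.1  0.1  0. ] [-0.06727171  0.02987377 -0.65166979]
```

View pics/w1.png

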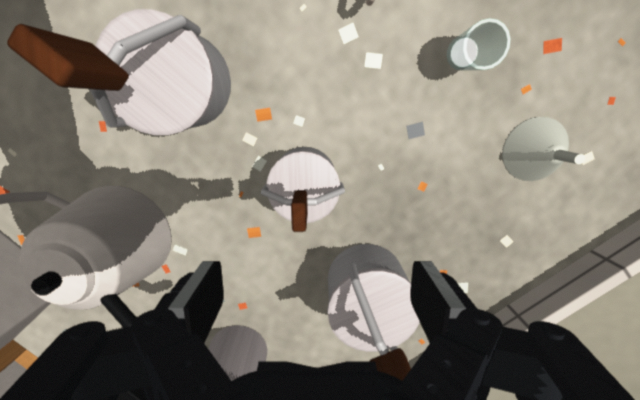

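```bash
cat >> h.py <<'E'
def wz(u,v,o,m,z):
    M=m['mount'];A=Rm(o['tcp_rot'])
    r=A@(M[:3,:3]@np.array([(u-m['cx'])/m['fx'],(v-m['cy'])/m['fy'],1])); c=A@M[:3,3]+o['ee_pos']
    return c+r*(z-c[2])/r[2]
def crop(im,x,y,w,h,k,fn):
    c=cv2.resize(im[y:y+h,x:x+w],None,fx=k,fy=k,interpolation=cv2.INTER_CUBIC)
    for i in range(0,w,10):cv2.putText(c,str(x+i),(i*k,8),0,.3,(0,0,255))
    for i in range(0,h,10):cv2.putText(c,str(y+i),(0,i*k+4),0,.3,(0,0,255))
    cv2.imwrite(fn,c)
E
python3 - <<'E'
from h import *
crop(np.load("w1.npz")['im'],245,140,120,105,6,"pics/w1c.png")
E
```

```text
(no output)
```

View pics/w1c.png

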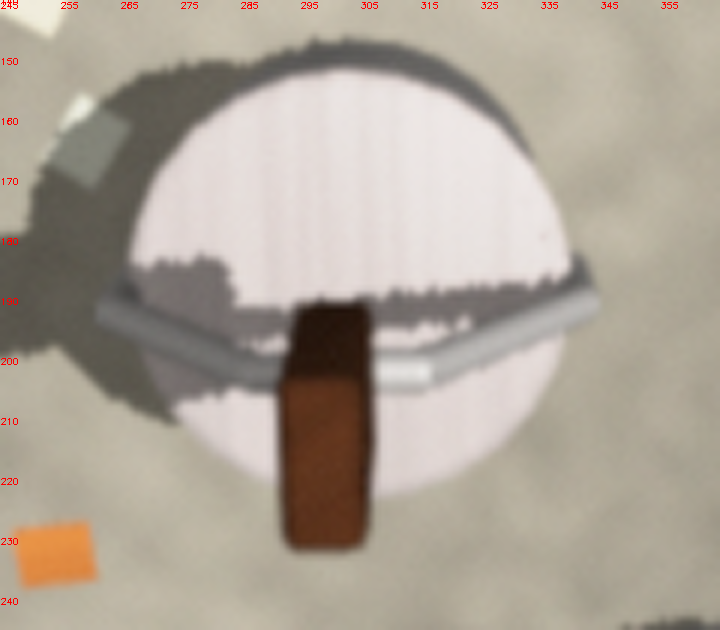

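Run:
```python
from h import *
import pickle; o,m=pickle.load(open("w1.pkl","rb"))
g=wz(297.8,217,o,m,.184); b=wz(300.5,202.3,o,m,.13); l=wz(303,187,o,m,.074)
e1=wz(262.5,191,o,m,.087);e2=wz(342,189.5,o,m,.087)
print(g,b,l,(e1+e2)/2,np.degrees(np.arctan2(*(e2-e1)[[1,0]])))
A=Rm(o['tcp_rot'])
for p in(g,b,l): print((A.T@(p-o['ee_pos'])*100).round(2))
```

```text
[ 0.53671276 -0.26859019  0.184     ] [ 0.53816674 -0.26994379  0.13      ] [ 0.5361374  -0.26746432  0.074     ] [ 0.53645485 -0.2683299   0.087     ] 50.019927089841694
[12.29 -2.72 -1.72]
[17.69 -2.93 -1.73]
[23.29 -2.62 -1.67]
```

Call:
play_rows --rows '[[[2,-1.5,-1],-1,8.5],[[4,-2.7,-1.7],-1,8.5],[[7,-2.7,-1.7],-1,8.5],[[9,-2.7,-1.7],-1,8.5],[[10,-2.7,-1.7],-1,8.5],[[10,-2.7,-1.7],-1,8.5],[[10,-2.7,-1.7],-1,8.5]]'

```text
time: 2.78
ee_pos: [0.5367, -0.267, 0.2086]
tcp_rot: [-71.8, 90.0, -21.7]
wrist_force: [-0.4, 0.9, 0.6]
opening: 0.085
```

Run:
```python
from h import *
o,im,d,m=cam("wrist"); cv2.imwrite("pics/w2.png",im)
import pickle; pickle.dump((o,m),open("w2.pkl","wb"))
print(o['ee_pos'],o['tcp_rot'],o['qd'].round(1),o['wrist_force'])
A=Rm(o['tcp_rot']);print(A.T@(np.array([.5368,-.2685,.149])-o['ee_pos'])*100)
```

```text
[ 0.53666434 -0.26699039  0.20856025] [-71.82348012  89.95852573 -21.74057966] [-0.3  0.1  2.4  0.4  0.  -0.1] [-0.35395942  0.90748632  0.63779104]
[ 5.95607282 -0.1031768  -0.10842349]
```

View pics/w2.png

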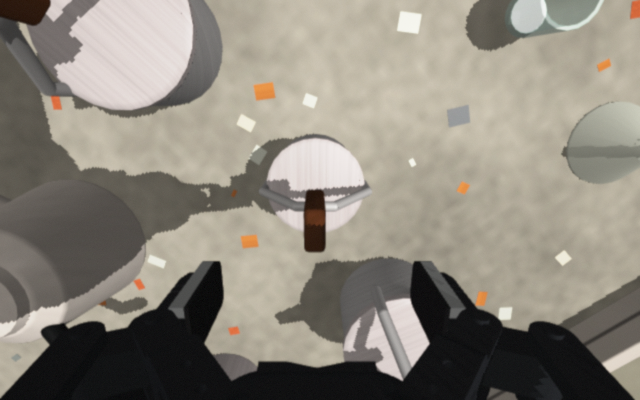

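Call:
play_rows --rows '[[[2,-0.1,-0.1],0,8.5],[[4,-0.1,-0.1],0,8.5],[[5.2,-0.1,-0.1],0,8.5],[[5.9,-0.1,-0.1],0,8.5],[[5.9,-0.1,-0.1],0,8.5],[[5.9,-0.1,-0.1],0,5],[[5.9,-0.1,-0.1],0,3]]' --squeeze 50

```text
time: 3.42
ee_pos: [0.5378, -0.2699, 0.1502]
tcp_rot: [-77.2, 89.9, -27.2]
wrist_force: [-0.6, -0.5, 0.2]
opening: 0.0634
```

Run:
```python
from h import *
o,im,d,m=cam("wrist"); cv2.imwrite("pics/w3.png",im)
print(o['ee_pos'],o['tcp_rot'],o['opening'],o['wrist_force'])
```

```text
[ 0.53776323 -0.26992485  0.15020427] [-77.23388762  89.87540594 -27.21991664] 0.06344380389114425 [-0.55214028 -0.48983368  0.17015336]
```

View pics/w3.png

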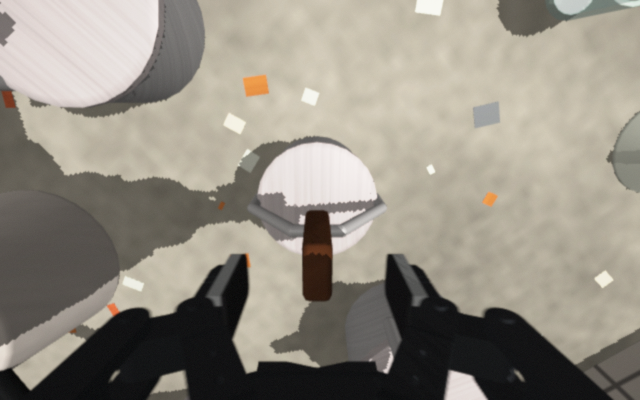

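Call:
play_rows --rows '[[[0,0,0],0,2],[[0,0,0],0,1],[[0,0,0],0,0.5],[[0,0,0],0,0.5],[[0,0,0],0,0.5],[[0,0,0],0,0.5],[[0,0,0],0,0.5],[[0,0,0],0,0.5],[[0,0,0],0,0.5],[[0,0,0],0,0.5]]' --squeeze 50

```text
time: 4.3
ee_pos: [0.5375, -0.2698, 0.149]
tcp_rot: [-62.1, 89.9, -12.1]
wrist_force: [1.1, 1.1, 4.9]
opening: 0.0128
```

Run:
```python
from h import *
o,im,d,m=cam("wrist"); cv2.imwrite("pics/w4.png",im)
print(o)
```

```text
{'time': 4.3, 'q': array([-2.66614763e+01,  1.12181951e+01,  1.04035442e+01,  8.91282609e+01,
        1.48567873e-02,  1.33336681e+01]), 'qd': array([ 0.04438814,  0.05633964,  0.02120143, -0.09052004, -0.00815974,
       -0.08018342]), 'joint_efforts': array([-1.12369794e+00, -5.61903977e+01,  4.39583051e+01,  2.95481673e-01,
       -5.27640581e-01,  6.14687611e-03]), 'ee_pos': array([ 0.53752638, -0.2698057 ,  0.14899369]), 'tcp_rot': array([-62.07908559,  89.94101033, -12.07422252]), 'wrist_force': array([1.07402751, 1.05246642, 4.89665401]), 'torque': array([ 0.29079971, -0.3133367 ,  0.0129807 ]), 'opening': 0.01278791378601437}
```

View pics/w4.png

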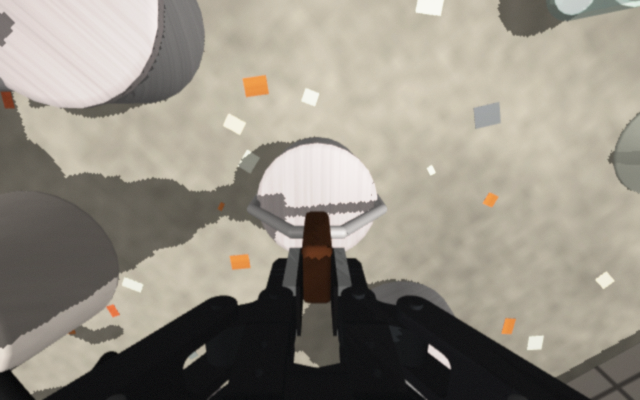

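Call:
play_rows --rows '[[[-0.2,0,0],0,0.5],[[-0.6,0,0],0,0.5],[[-1.5,0,0],0,0.5],[[-3,0,0],0,0.5],[[-5,0,0],0,0.5],[[-7,0,0],0,0.5],[[-8,0,0],0,0.5],[[-8.5,0,0],0,0.5],[[-8.5,0,0],0,0.5],[[-8.5,0,0],0,0.5],[[-8.5,0,0],0,0.5],[[-8.5,0,0],0,0.5]]'

```text
time: 5.35
ee_pos: [0.5369, -0.2697, 0.2323]
tcp_rot: [104.5, 89.9, 154.5]
wrist_force: [0.1, 0.0, -5.1]
opening: 0.0121
```

Run:
```python
from h import *
for i in range(4):
    o,im,d,m=cam("wrist"); print(o['wrist_force'],o['torque'],o['ee_pos'],o['tcp_rot'],o['opening'])
cv2.imwrite("pics/w5.png",im)
```

```text
[ 0.11865854  0.03340148 -5.08867932] [-0.02986439 -0.01686165  0.0284966 ] [ 0.53685987 -0.26966178  0.2323274 ] [104.48017311  89.89047482 154.48090437] 0.012094542889543015
[ 0.36241033 -0.02029121 -4.59882513] [ 0.04657759 -0.04224795 -0.00220389] [ 0.53690252 -0.2696757   0.23251622] [105.67169959  89.90709491 155.6707556 ] 0.012542844984319158
[ 0.99866111 -0.19969876 -5.97643863] [ 0.01737277  0.00455094 -0.0222146 ] [ 0.53696894 -0.26969055  0.23273419] [104.86327831  89.92801804 154.86482859] 0.012656524242561166
[-0.16853538 -0.50817698 -4.87445767] [0.02772944 0.05702511 0.05225079] [ 0.53701917 -0.26971314  0.23288391] [102.50021274  89.94174693 152.49974069] 0.012558730555992449
```

View pics/w5.png

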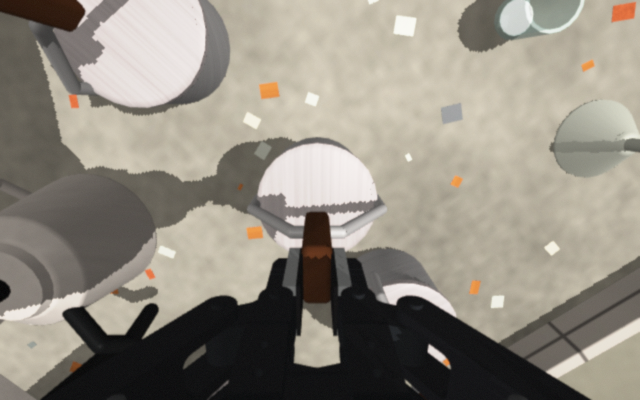

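Call:
play_rows --rows '[[[-0.5,0.2,0.2],-2,0.5],[[-1.2,0.8,0.7],-5,0.5],[[-2,1.8,1.6],-9,0.5],[[-2.8,3.2,2.8],-14,0.5],[[-3.4,4.8,4.2],-19,0.5],[[-3.8,6.4,5.6],-24,0.5],[[-4,8.0,7.0],-29,0.5],[[-4,9.6,8.4],-34,0.5],[[-4,11.2,9.8],-39,0.5],[[-4,12.8,11.2],-44,0.5],[[-4,14.4,12.6],-49,0.5],[[-4,16,14],-54,0.5]]'

```text
time: 6.55
ee_pos: [0.5043, -0.0588, 0.2736]
tcp_rot: [-115.7, 90.0, -11.5]
wrist_force: [-0.3, 0.1, -3.9]
opening: 0.0127
```

```bash
cat > st.py <<'E'
from h import *
import sys
o=bot.get_obs();A=Rm(o['tcp_rot']);psi=np.degrees(np.arctan2(A[1,2],A[0,2]))
print(o['time'],o['ee_pos'].round(4),'psi',psi.round(2),'tilt',np.degrees(np.arccos(-A[2,0])).round(2),o['wrist_force'].round(2),o['q'].round(1),o['opening'])
if len(sys.argv)>3: print('shift cm',(A.T@(np.array([float(x) for x in sys.argv[1:4]])-o['ee_pos'])*100).round(2))
E
python3 st.py .474 .147 .274
```

```text
6.55 [ 0.5043 -0.0588  0.2736] psi 104.24 tilt 0.01 [-0.3   0.11 -3.93] [ -6.6   1.1  13.4 102.2  -0.  -20.9] 0.012670621417495531
shift cm [-0.05 -2.13 20.69]
```

Call:
play_rows --rows '[[[0,-0.2,2],-5,0.5],[[0,-0.4,4.2],-10,0.5],[[0,-0.7,6.6],-15,0.5],[[0,-0.9,9],-20,0.5],[[0,-1.1,11.4],-25,0.5],[[0,-1.4,13.8],-30,0.5],[[0,-1.6,16],-35,0.5],[[0,-1.8,17.9],-40,0.5],[[0,-1.9,19.3],-44,0.5],[[0,-2,20.2],-47,0.5],[[0,-2.1,20.6],-48.3,0.5],[[0,-2.1,20.7],-48.3,0.5]]'

```text
time: 7.55
ee_pos: [0.4749, 0.1468, 0.2735]
tcp_rot: [-117.0, 90.0, 35.4]
wrist_force: [-0.3, -0.4, -4.3]
opening: 0.0127
```

```bash
python3 st.py .474 .147 .274
python3 - <<'E'
from h import *
import pickle
for n in("scene","side","wrist"):
    o,im,d,m=cam(n); cv2.imwrite(f"pics/{n}5.png",im); np.savez(n+"5.npz",im=im,d=d); pickle.dump((o,m),open(n+"5.pkl","wb"))
print(o['ee_pos'])
crop(np.load("scene5.npz")['im'],330,160,140,110,5,"pics/s5c.png")
crop(np.load("side5.npz")['im'],240,180,140,120,5,"pics/d5c.png")
E
```

```text
7.55 [0.4749 0.1468 0.2735] psi 152.37 tilt 0.01 [-0.29 -0.37 -4.27] [ 17.2  -0.3  11.9 102.2   0.  -45.2] 0.012746408894559675
shift cm [-0.05  0.02  0.09]
[0.4749497  0.14594276 0.27348086]
```

View pics/wrist5.png

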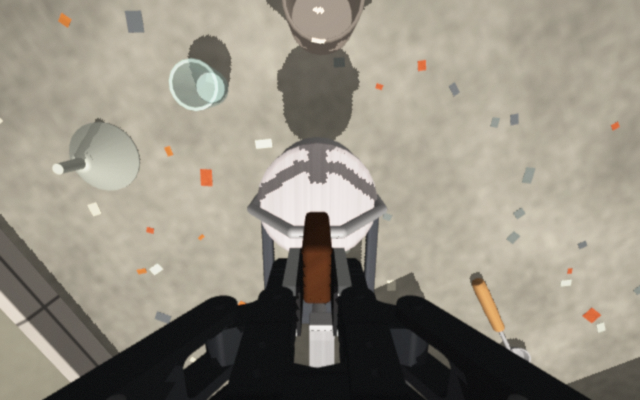

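View pics/s5c.png

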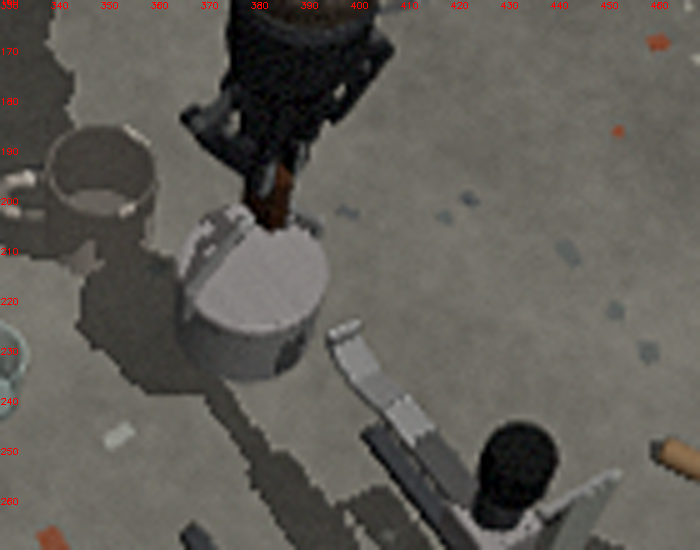

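View pics/d5c.png

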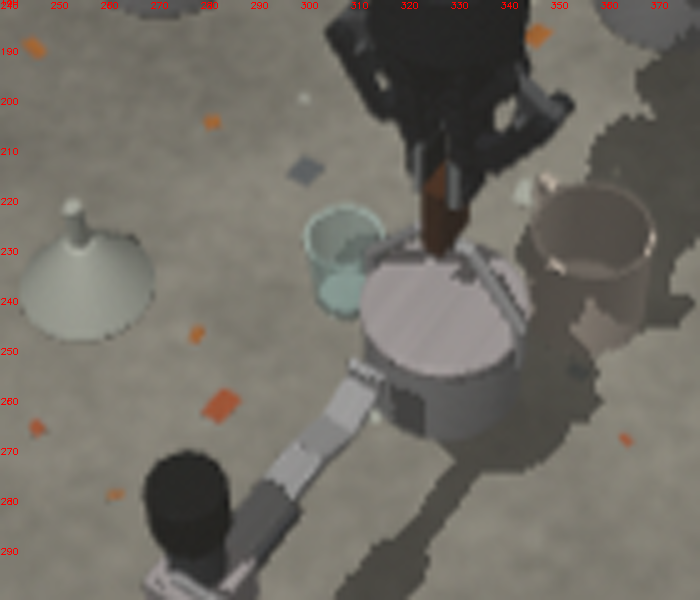

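Run:
```python
from h import *
import pickle
im=np.load("wrist5.npz")['im'];crop(im,245,205,150,165,5,"pics/w5c.png")
```

```text
(no output)
```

View pics/w5c.png

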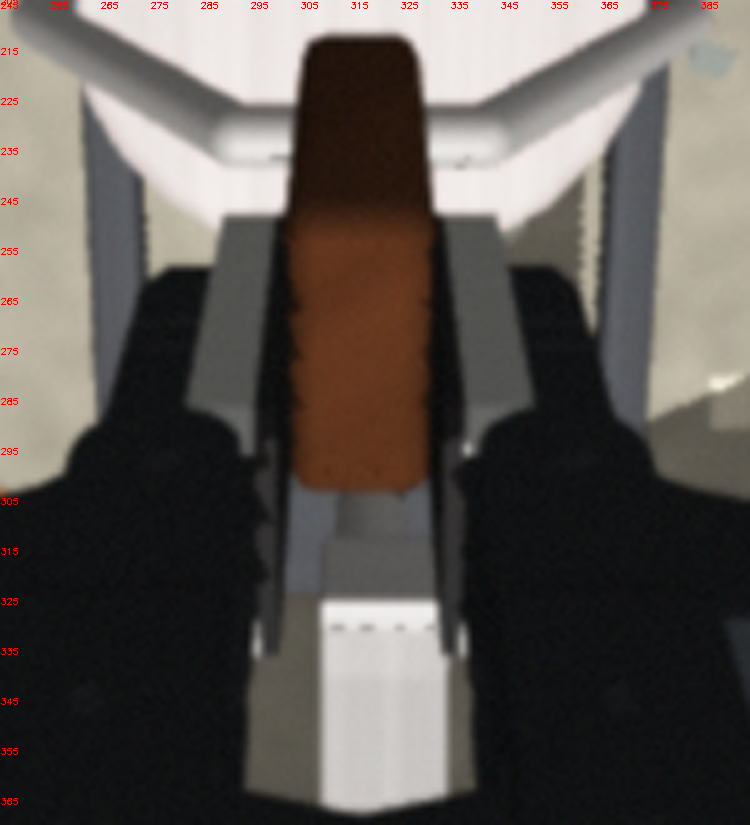

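Run:
```python
from h import *
import pickle
o,m=pickle.load(open("wrist5.pkl","rb"));A=Rm(o['tcp_rot'])
f=lambda u,v,z:((A.T@(wz(u,v,o,m,z)-o['ee_pos']))*1000).round(1)
for a in [(309,325,.238),(309,330,.238),(331,325,.238),(309,350,.225),(334,350,.225),(262.5,225,.012),(264,280,.012),(377.5,225,.012),(374.5,285,.012),(274,235,.012),(366,260,.012)]: print(a,f(*a),wz(a[0],a[1],o,m,a[2]).round(4))
# bar of bail
print(f(315.5,232,.2545))
```

```text
(309, 325, 0.238) [ 35.5 -80.3  -5.8] [0.5175 0.2142 0.238 ]
(309, 330, 0.238) [ 35.5 -84.6  -5.9] [0.5196 0.2181 0.238 ]
(331, 325, 0.238) [ 35.5 -80.3  10.3] [0.5033 0.2217 0.238 ]
(309, 350, 0.225) [  48.5 -114.    -6.4] [0.5337 0.2438 0.225 ]
(334, 350, 0.225) [  48.5 -114.    13.6] [0.516  0.2532 0.225 ]
(262.5, 225, 0.012) [261.5 -88.7 -76.3] [0.5837 0.1888 0.012 ]
(264, 280, 0.012) [ 261.4 -175.9  -78.4] [0.6263 0.265  0.012 ]
(377.5, 225, 0.012) [261.5 -88.8  85.3] [0.4409 0.2642 0.012 ]
(374.5, 285, 0.012) [ 261.4 -184.5   86. ] [0.4848 0.3492 0.012 ]
(274, 235, 0.012) [ 261.5 -103.8  -60.7] [0.5771 0.2095 0.012 ]
(366, 260, 0.012) [ 261.4 -143.2   71.5] [0.4784 0.3059 0.012 ]
[19.  -0.3 -0.9]
```

Call:
play_rows --rows '[[[0,-0.2,0.1],0,0.5],[[0,-0.8,0.4],0,0.5],[[0,-1.8,0.4],0,0.5],[[0,-3.2,0.4],0,0.5],[[0,-4.6,0.4],0,0.5],[[0,-6,0.4],0,0.5],[[0,-7.4,0.4],0,0.5],[[0,-8.8,0.4],0,0.5],[[0,-10,0.4],0,0.5],[[0,-10.7,0.4],0,0.5],[[0,-10.9,0.4],0,0.5],[[0,-10.9,0.4],0,0.5]]'

```text
time: 8.7
ee_pos: [0.5222, 0.2451, 0.273]
tcp_rot: [54.3, 90.0, -153.4]
wrist_force: [0.3, -0.1, -3.7]
opening: 0.0123
```

```bash
python3 st.py
python3 - <<'E'
from h import *
import pickle
F=[]
for n in("scene","side","wrist","wrist","wrist","wrist"):
    o,im,d,m=cam(n); cv2.imwrite(f"pics/{n}6.png",im); np.savez(n+"6.npz",im=im,d=d); pickle.dump((o,m),open(n+"6.pkl","wb")); F.append(o['wrist_force'][2])
print(o['ee_pos'],F)
crop(np.load("scene6.npz")['im'],350,190,120,100,6,"pics/s6c.png")
crop(np.load("side6.npz")['im'],250,210,120,100,6,"pics/d6c.png")
crop(np.load("wrist6.npz")['im'],245,205,150,165,4,"pics/w6c.png")
E
```

```text
8.7 [0.5222 0.2451 0.273 ] psi 152.33 tilt 0.04 [ 0.27 -0.09 -3.66] [ 25.1  11.   24.  103.1  -0.  -37.2] 0.012306051888530628
[0.52192125 0.24408935 0.27381925] [np.float64(-3.6554585125636336), np.float64(-3.4628593745803764), np.float64(-5.3972451117810865), np.float64(-4.961390351715312), np.float64(-5.514645742214147), np.float64(-5.23088791701569)]
```

View pics/s6c.png

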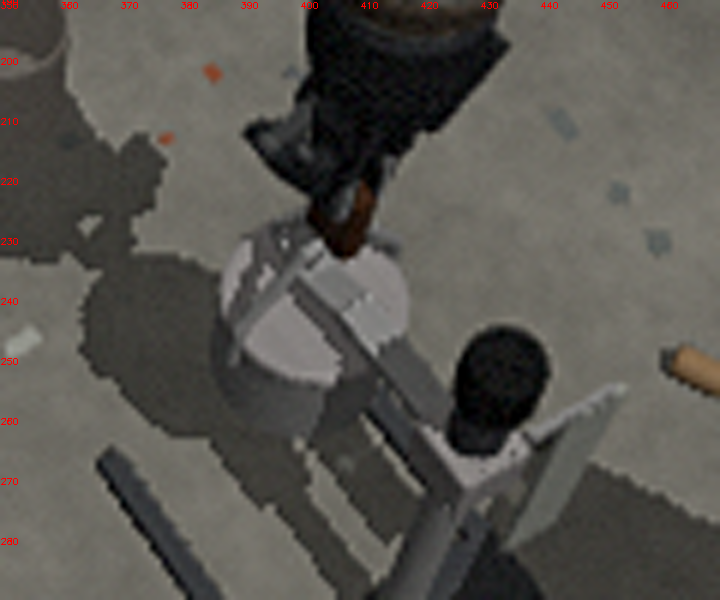

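View pics/d6c.png

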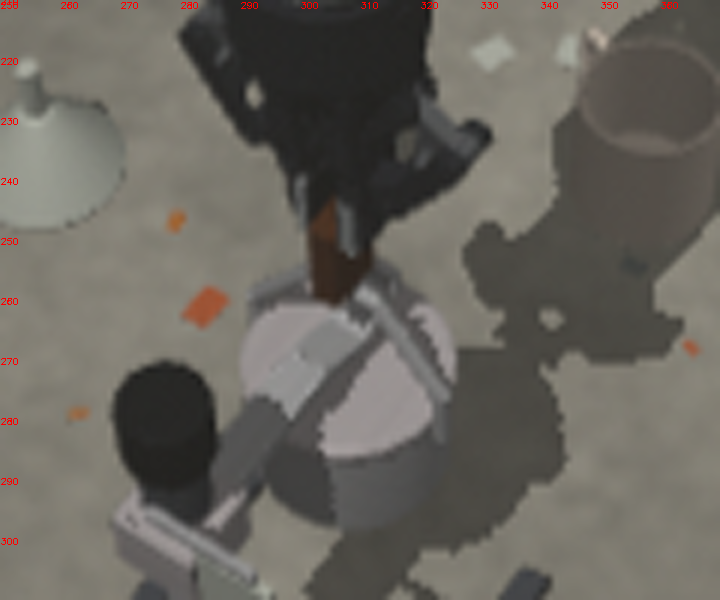

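View pics/w6c.png

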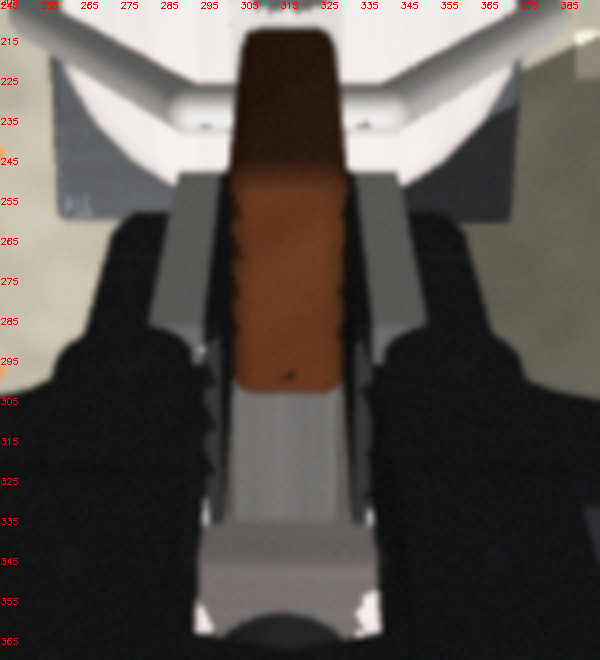

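Call:
play_rows --rows '[[[0.2,-0.1,0],0,0.5],[[0.6,-0.1,0],0,0.5],[[1.1,-0.1,0],0,0.5],[[1.6,-0.1,0],0,0.5],[[2.0,-0.1,0],0,0.5],[[2.2,-0.1,0],0,0.5],[[2.4,-0.1,0],0,0.5],[[2.5,-0.1,0],0,0.5],[[2.5,-0.1,0],0,0.5],[[2.5,-0.1,0],0,0.5]]'

```text
time: 9.83
ee_pos: [0.5225, 0.2455, 0.2486]
tcp_rot: [-121.2, 90.0, 31.1]
wrist_force: [0.0, 0.4, -4.8]
opening: 0.0125
```

```bash
cat > f.py <<'E'
from h import *
F=[];Z=[]
for i in range(8):
    o=bot.get_obs(); F.append(np.r_[o['wrist_force'],o['torque']]); Z.append(o['ee_pos']); im,d=bot.camera("side" if i!=6 else "scene")
F=np.array(F);print(o['time'],'F mean',F.mean(0).round(3),'sd',F.std(0).round(2),'z',np.array(Z)[[0,-1]].round(4)); print(F[:,2].round(2))
cv2.imwrite("pics/f.png",im); np.savez("f.npz",im=im,d=d)
E
python3 f.py
```

```text
10.1833 F mean [-0.011  0.296 -4.852 -0.    -0.009  0.006] sd [0.36 0.43 0.47 0.03 0.02 0.03] z [[0.5225 0.2455 0.2486]
 [0.5226 0.2455 0.2486]]
[-4.8  -5.29 -3.72 -5.3  -5.12 -5.05 -4.7  -4.83]
```

Call:
play_rows --rows '[[[0.2,0,0],0,0.5],[[0.4,0,0],0,0.5],[[0.6,0,0],0,0.5],[[0.8,0,0],0,0.5],[[1.0,0,0],0,0.5],[[1.25,0,0],0,0.5],[[1.5,0,0],0,0.5],[[1.75,0,0],0,0.5],[[2.0,0,0],0,0.5],[[2.2,0,0],0,0.5],[[2.4,0,0],0,0.5],[[2.5,0,0],0,0.5]]'

```text
time: 11.23
ee_pos: [0.5225, 0.2455, 0.2233]
tcp_rot: [-149.6, 90.0, 2.7]
wrist_force: [0.1, -0.0, -2.5]
opening: 0.0129
```

```bash
python3 f.py
python3 - <<'E'
from h import *
crop(np.load("f.npz")['im'],250,210,120,100,6,"pics/f1.png")
E
```

```text
11.5833 F mean [-0.542  0.172 -2.042 -0.022  0.052 -0.004] sd [0.64 0.42 0.48 0.04 0.05 0.03] z [[0.5225 0.2455 0.2233]
 [0.5225 0.2455 0.2237]]
[-2.53 -2.35 -1.6  -1.22 -2.28 -1.99 -2.7  -1.67]
```

View pics/f1.png

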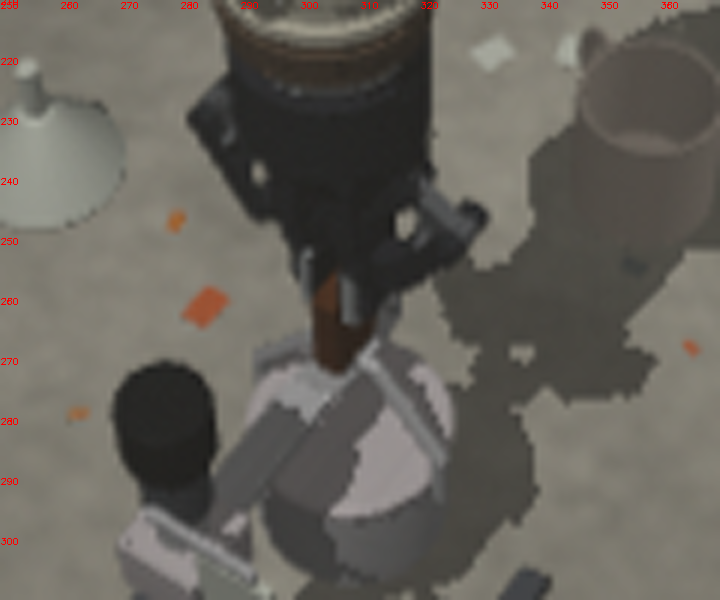

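Call:
play_rows --rows '[[[0.15,0,0],0,0.5],[[0.35,0,0],0,0.5],[[0.55,0,0],0,0.5],[[0.75,0,0],0,0.5],[[0.95,0,0],0,0.5],[[1.1,0,0],0,0.5],[[1.25,0,0],0,0.5],[[1.35,0,0],0,0.5],[[1.4,0,0],0,0.5],[[1.4,0,0],0,0.5],[[1.4,0,0],0,0.5],[[1.4,0,0],0,0.5]]'

```text
time: 12.63
ee_pos: [0.5225, 0.2455, 0.2096]
tcp_rot: [-127.4, 90.0, 24.9]
wrist_force: [-0.2, 0.1, -0.8]
opening: 0.0127
```

```bash
python3 f.py;python3 f.py
```

```text
12.9833 F mean [-0.174 -0.052 -0.76  -0.037  0.08  -0.012] sd [0.45 0.23 0.34 0.02 0.02 0.03] z [[0.5225 0.2455 0.2096]
 [0.5226 0.2455 0.2095]]
[-0.77 -0.78 -0.79 -0.62 -0.61 -0.68 -1.56 -0.27]
13.3833 F mean [-0.104  0.014 -0.724 -0.016  0.072 -0.015] sd [0.68 0.6  0.42 0.03 0.02 0.02] z [[0.5225 0.2455 0.2095]
 [0.5225 0.2455 0.2095]]
[-0.67 -0.24 -0.65 -1.55 -0.62 -0.25 -0.6  -1.21]
```

Call:
play_rows --rows '[[[0.15,0,0],0,0.5],[[0.3,0,0],0,0.5],[[0.45,0,0],0,0.5],[[0.55,0,0],0,0.5],[[0.55,0,0],0,0.5],[[0.55,0,0],0,0.5],[[0.55,0,0],0,0.5],[[0.55,0,0],0,0.5]]'

```text
time: 14.1
ee_pos: [0.5225, 0.2455, 0.2041]
tcp_rot: [-122.2, 90.0, 30.1]
wrist_force: [0.7, -0.2, -0.4]
opening: 0.0126
```

```bash
python3 f.py;python3 f.py;python3 - <<'E'
from h import *
for n,b in (("scene",(350,190,120,100)),("wrist",(245,205,150,125))):
    o,im,d,m=cam(n); crop(im,*b,5,f"pics/{n}7.png")
crop(cam("side")[1],250,210,120,100,6,"pics/side7.png")
E
```

```text
14.45 F mean [ 0.019  0.183 -0.23  -0.025  0.065 -0.022] sd [0.4  0.3  0.52 0.02 0.03 0.03] z [[0.5225 0.2455 0.2041]
 [0.5225 0.2455 0.204 ]]
[-0.41 -0.71 -0.94  0.41 -0.4   0.68 -0.   -0.45]
14.85 F mean [ 0.082  0.148 -0.124 -0.     0.072  0.005] sd [0.55 0.25 0.34 0.03 0.04 0.01] z [[0.5225 0.2455 0.204 ]
 [0.5225 0.2455 0.204 ]]
[-0.48 -0.36 -0.24  0.15  0.18  0.03  0.4  -0.65]
```

View pics/scene7.png

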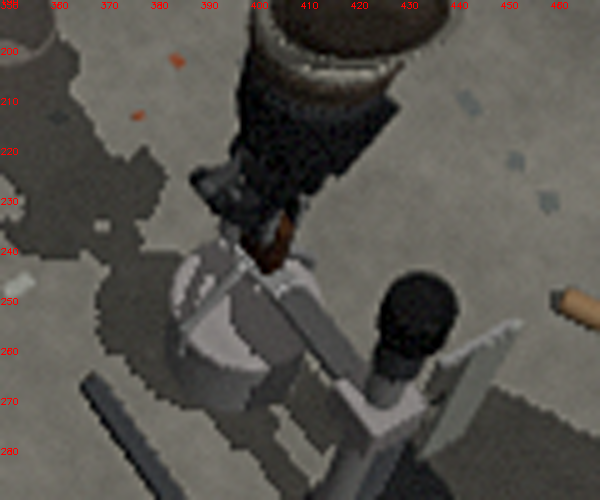

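View pics/wrist7.png

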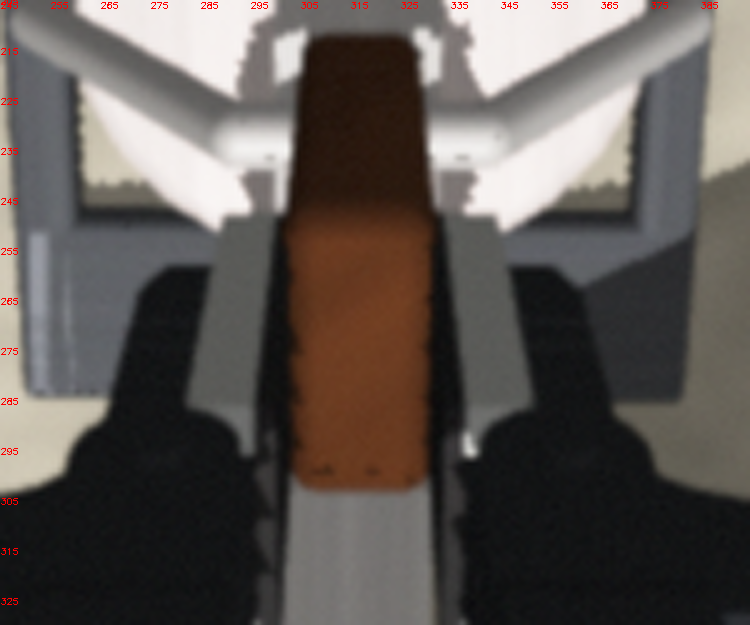

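View pics/side7.png

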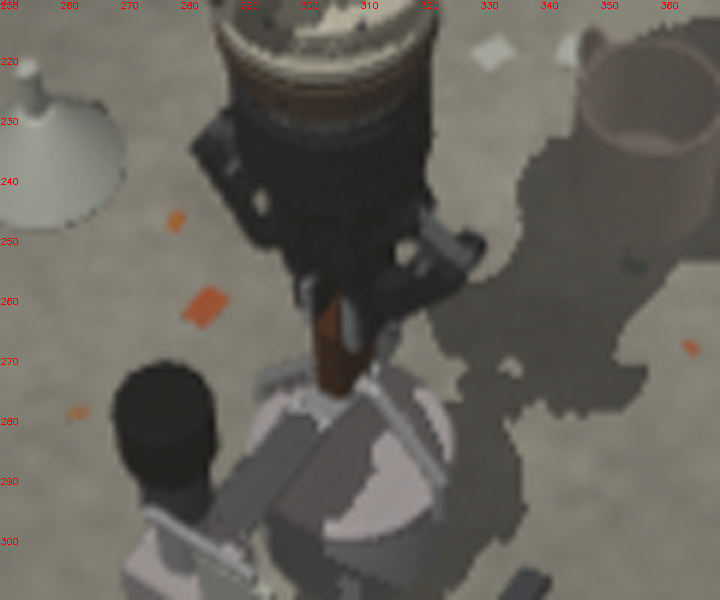

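Call:
play_rows --rows '[[[0,0,0],0,0.8],[[0,0,0],0,1.0],[[0,0,0],0,1.2],[[0,0,0],0,1.4],[[0,0,0],0,1.6],[[0,0,0],0,1.8],[[0,0,0],0,2.1],[[0,0,0],0,2.5],[[0,0,0],0,3.0],[[0,0,0],0,3.5],[[0,0,0],0,4.0],[[0,0,0],0,4.5]]' --squeeze 20

```text
time: 16.05
ee_pos: [0.5225, 0.2455, 0.204]
tcp_rot: [-98.4, 90.0, 53.9]
wrist_force: [-0.4, -0.3, -0.4]
opening: 0.0447
```

```bash
python3 f.py;python3 - <<'E'
from h import *
print(bot.get_obs()['opening'])
for n,b in (("wrist",(205,185,220,160)),): crop(cam(n)[1],*b,3,f"pics/{n}8.png")
crop(cam("side")[1],250,210,120,100,6,"pics/side8.png")
E
```

```text
16.4 F mean [ 0.076  0.068 -0.335 -0.001 -0.    -0.002] sd [0.45 0.27 0.39 0.02 0.02 0.03] z [[0.5225 0.2455 0.204 ]
 [0.5225 0.2455 0.204 ]]
[-0.38 -0.49 -0.66 -0.85 -0.01 -0.64  0.41 -0.06]
0.04526635245981473
```

View pics/wrist8.png

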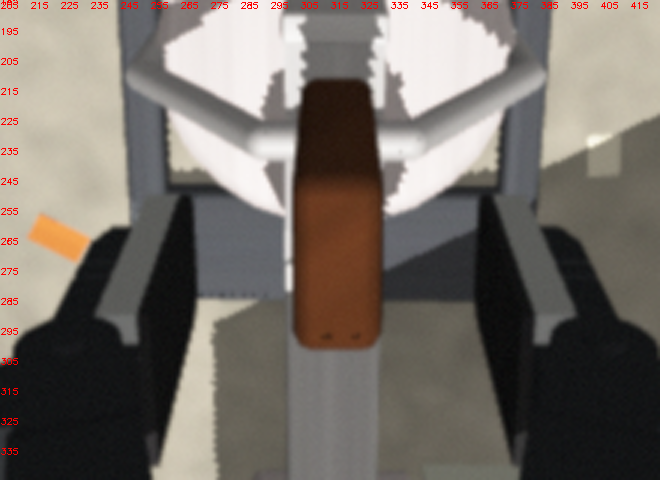

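View pics/side8.png

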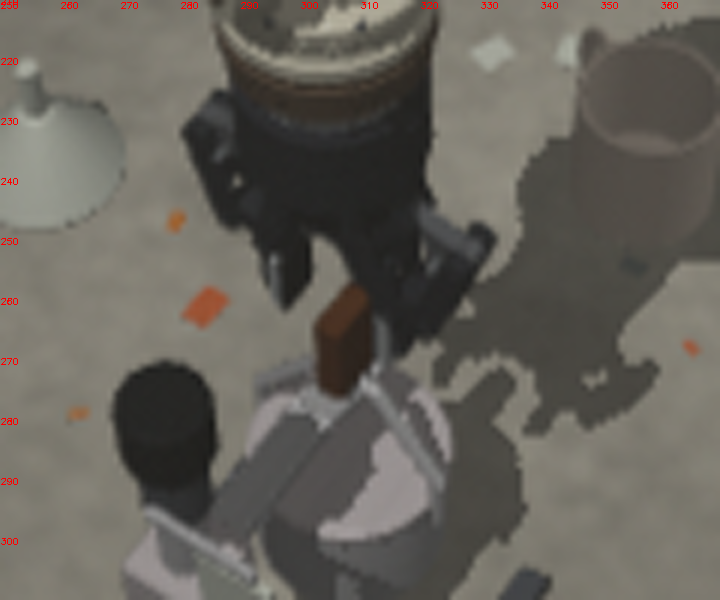

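Call:
play_rows --rows '[[[-0.3,0,0],0,4.5],[[-1,0,0],0,4.5],[[-2,0,0],0,4.5],[[-3.5,0,0],0,4.5],[[-5,0,0],0,4.5],[[-7,0,0],0,4.5],[[-9,0,0],0,4.5],[[-11,0,0],0,4.5],[[-13,0,0],0,4.5],[[-14.5,0,0],0,4.5],[[-15,0,0],0,4.5],[[-15,0,0],0,4.5]]'

```text
time: 17.55
ee_pos: [0.5229, 0.2456, 0.3558]
tcp_rot: [-127.5, 89.8, 24.8]
wrist_force: [0.9, -0.5, -0.5]
opening: 0.0449
```

Call:
play_rows --rows '[[[0,1,0],0,4.5],[[0,3,0],0,4.5],[[0,6,0],0,4.5],[[0,9,0],0,4.5],[[0,12,0],0,4.5],[[0,14,0],0,4.5],[[0,15,0],0,4.5],[[0,15,0],0,4.5],[[0,15,0],0,4.5],[[0,15,0],0,4.5],[[0,15,0],0,4.5],[[0,15,0],0,4.5]]'

```text
time: 18.55
ee_pos: [0.4532, 0.1134, 0.3534]
tcp_rot: [37.7, 89.9, -170.0]
wrist_force: [0.1, 0.8, -0.3]
opening: 0.0448
```

```bash
python3 f.py;python3 - <<'E'
from h import *
a=cam("side")[1]; 
for i in range(8): b=cam("side")[1]
print("diff",np.abs(a.astype(int)-b).max(2)[230:320,230:350].max(), (np.abs(a.astype(int)-b).max(2)[230:320,230:350]>15).sum())
cv2.imwrite("pics/side9.png",b);s=cam("scene")[1];cv2.imwrite("pics/scene9.png",s)
crop(b,230,215,130,110,6,"pics/side9c.png")
crop(s,350,200,120,100,6,"pics/scene9c.png")
E
```

```text
18.9 F mean [ 0.129 -0.009 -0.166  0.001  0.02   0.01 ] sd [0.49 0.47 0.37 0.02 0.03 0.03] z [[0.4532 0.1134 0.3534]
 [0.4529 0.1127 0.354 ]]
[-0.35  0.24 -0.43 -0.17  0.5  -0.79 -0.18 -0.16]
diff 2 0
```

View pics/side9c.png

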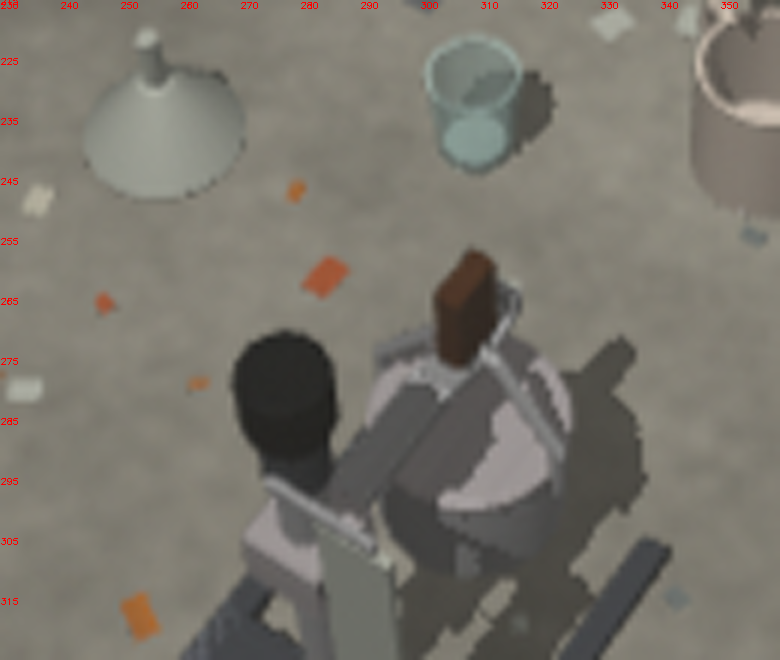

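View pics/scene9c.png

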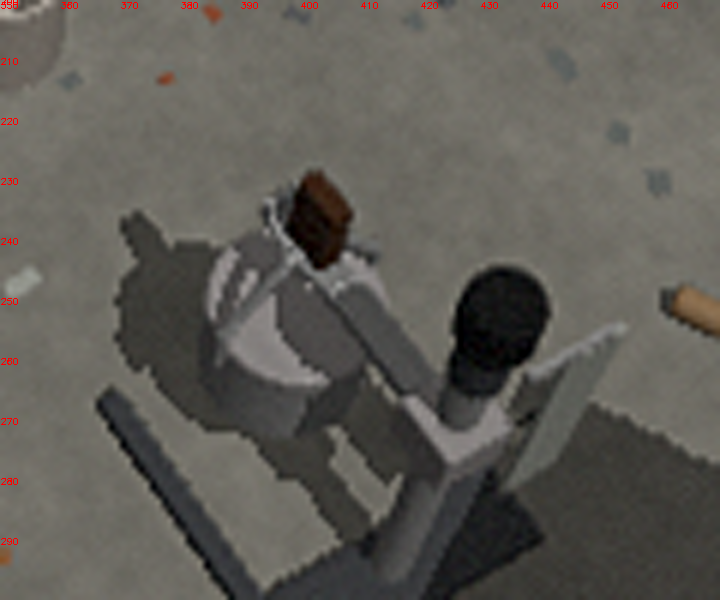

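View pics/scene9.png

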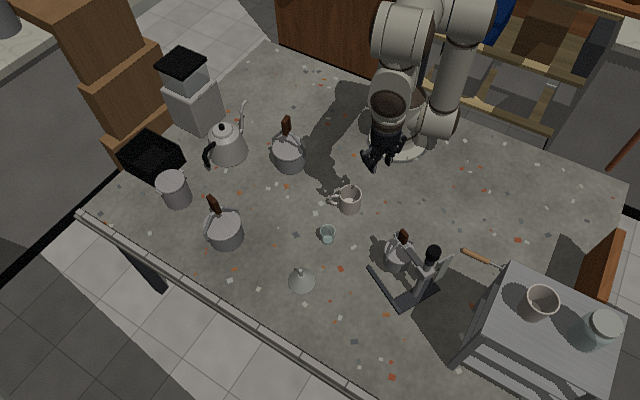

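The pail hangs still and upright in the hook dip, at scene pixel (400,250). The bystanders are where they were, and the gripper is clear of everything. I'm handing the job in.

```bash
python3 -c "
from workcell import bot
print(bot.job_done(), bot.get_obs()['time'])"
```

```text
the job is handed in; nothing more can be done
the job is handed in; nothing more can be done
```

The smallest pail is hanging in the hook's dip, upright and still. I handed the job in about 19–20 s into the 67 s limit; there is no exact time, because the call that would have printed it returned only the hand-in message.

- **Hand-over:** I gripped the pail by its upright grip and passed the bail over the hook tip. I then lowered it in stages, and the mean wrist force went from -4.85 N to -2.0, -0.74 and finally about -0.18 N before I opened the fingers. That puts the weight at about 4.7 N.
- **Release:** With the fingers open, the force read -0.33 N, and later -0.17 N with the arm clear. So the leftover load at release was within the noise, about 0.2 N against the 0.8 N allowed. Hook speed was not measured directly. Pictures before and after release showed no visible drop or spring-up.
- **Last checks:** Two side pictures about 0.4 s apart showed no movement of the pail or hook. Every bystander in the final overview is where it started, and the gripper touches nothing.
- **Disagreements:** The scene and side cameras differed by about 5–9 mm, mostly in y, so I set the final alignment from the wrist camera. The measured spring rate over the middle step was about 93 N/m rather than 120, which the force noise could explain. A small twist of 0.07 N·m was present while I still held the seated pail, and it disappeared when I let go.

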